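# Tip the filter carton flat under the scanner

## Task

Book in the filter carton at the workshop's scanning place: slide the tall flat carton, still standing, up to the taped outline until its foot is on or a little over the near tape line, then push it near the top so that it tips over onto the outline and ends lying label up inside it. Only push it, do not take it between the fingers or lift it, and leave the other things on the bench where they are.

Things in the scene. Friction and masses are not known exactly. Their poses are not given: they have to be found in the camera images.
- carton: the filter carton, plain cardboard, standing on end: 60 mm thick (its x), 120 mm wide (its y), 170 mm tall (its z); 0.2 to 0.45 kg, evenly filled. Origin at the centre of its underside, z up. The broad face at -x has a white label with a bar code; the plain broad face at +x looks to the outline and is the one it must come to lie on, turning about its lower edge
- outline: the scanning place: a flat rectangle of white tape on the black bench top, nothing raised. Tape 20 mm wide; outside 245 mm (its x) by 210 mm (its y), inside 205 by 170 mm. Origin at its centre; x points from the carton to the scanner, so the near tape line covers x = -122.5 to -102.5 mm. The carton starts 35 to 80 mm short of it, square to it within 9 degrees
- foot_a (a point): lower corner, at +y, of the carton's plain (+x) face. The corners foot_a, foot_b, head_a and head_b all come down to the bench when the carton lies label up. Pushed below about 35 mm above the bench the carton slides upright; pushed above about 80 mm it tips, and falls by itself once leaned 20 degrees
- foot_b (a point): lower corner of the plain (+x) face at the -y side
- head_a (a point): upper corner of the plain (+x) face at the +y side, 170 mm above foot_a while it stands. The carton is taller than fingers are long: with the gripper upright and its tips near the bench, the gripper's body would meet the carton's upper part first, so for the low push lean the gripper back some 35 to 40 degrees, tips leading
- head_b (a point): upper corner of the plain (+x) face at the -y side
- label (a point): centre of the label on the carton's -x face, 110 mm above the foot while it stands, 60 mm above the bench when it lies label up
- scanner: hands-free bar-code scanner fixed on the bench beyond the outline's far (+x) end, facing back to it: grey foot 110 mm across and a black head on a neck, 180 mm tall in all, within 65 mm of its origin. Origin under the centre of its foot
- oil_filter: bare spin-on oil filter, white painted metal, standing, 76 mm across, 88 mm tall, origin under its centre; leave it alone
- square_carton: the other carton, short and square, 82 x 82 mm, 100 mm tall, standing, origin under its centre; leave it alone
- plug_box1: spark-plug box, standing, 25 x 25 mm, 88 mm tall, origin under its centre; leave it alone
- plug_box2: a second spark-plug box, the same as plug_box1; leave it alone
- spanner: steel spanner lying along its x, 190 mm long, about 10 mm thick, origin near its middle; leave it alone

How it is judged:
By the outcome, as a careful person would: the job done as asked, in the order asked, and still so for the second after the job is handed in, with the robot touching nothing.
It also fails if it takes over 45 s, if anything falls off the work surface, if the arm or the gripper's body presses on something with over 40 N, if the wrist force passes 120 N, or if a joint passes its speed limit or range.

## Robot

A 6-joint arm with a two-finger parallel gripper is mounted at the origin on the work surface. World frame = base frame: x ahead of the robot, y to its left, z up, the work surface at z = 0. Lengths are in m, angles in rad, forces in N, time in s.
With the tool pointing down it reaches from about 0.375 to 0.9 m from the base axis. Payload 3.1 kg.
Tool frame: the origin (TCP) lies on the centre line of the jaws, within the pads' length; the fingertips stand robot.tip_reach ahead of it and the grasp point (between the pads) is the TCP (robot.tip_reach is the distance from the TCP to the fingertips, in m); z points along the fingers, y is the direction in which the jaws open and shut (so a half turn about z gives the same grasp; the last joint's range is limited). The gripper opens to 87 mm and grips with 3 to 60 N. Pads are 19 mm wide; open, the fingers measure 117 mm over their backs; the gripper's body (75 mm by 190 mm) begins 51 mm behind the grasp point.
Start: joints at [-1.456, 0.527, 1.433, -0, 1.181, -0.178], TCP at [0.18, -0.598, 0.242] pointing down, gripper open.
Joint ranges: [-3.08, 3.08], [-0.75, 2.2], [0.22, 2.44], [-1.43, 4.57], [0, 2.65], [-2.85, 2.85]. Speed limits (rad/s): [2.79, 2.79, 3.14, 3.14, 3.14, 3.14].

## Interface

Orientations are given as a unit quaternion [x, y, z, w].
In Python, from rig import telemetry, viewer, robot gives the robot as it stands. The module is installed in compiled form; this text tells all that it offers.
- The arm moves only by the tool step_arm, never from a script. Its argument "targets" is a list of rows, each an object of numbers: "dx", "dy", "dz": the shift along the tool's x, y, z in m; "rx", "ry", "rz": the turn, a rotation vector about the tool's x, y, z in degrees. In form: [{"dx": .., "dy": .., "dz": .., "rx": .., "ry": .., "rz": ..}, ...]. A call has exactly 5 rows; each row is the pose to reach, as a shift and turn from the pose measured when the call began, along the tool's axes at that moment; what a row does not reach only later rows make up. A row lasts 1/8 s, in which the tool goes at most 62.5 mm and 10.7 degrees, less where a joint would pass 70% of its speed; a pose out of reach is approached as far as the arm can. A call with a gripper value outside its range is refused whole. "gripper" is the opening, from 0 (shut) to 1 (fully open), set as the call begins (left out, the last holds). The fingers move at their own pace and stop on an object; "force" is the grip in N (left out, the last holds). Time passes only in rows, so rows that repeat a pose let the fingers close, or fill a call up. It gives the time, the measured TCP pose, the force and the opening at its end, in the units of the state.
- telemetry.get_obs(): the state, without advancing time (a new reading comes with each control period).
- viewer.camera(name): name is "scene" or "side" or "wrist"; returns a dict with "img" (384x512x3 uint8, blue, green, red), "depth" (384x512 float32, m along the optical axis (not along the pixel's ray), 0 where there is no reading), "K" (3x3 intrinsics, pixels), "R" (3x3) and "t" (3): a world point X has camera coordinates R X + t. Camera axes: x right, y down, z forward; pixel columns grow to the right and rows downward; lengths in m; the calibration is good to about 2 mm. A picture is of the moment at which its call begins.
- robot.hand_in(): hands the job in, once; it reports no verdict.
The state is a dict: "time": time; "q": joint angles; "joint_velocities": joint speeds; "joint_torque": joint torques, N m; "position": TCP position; "tool_rot": TCP orientation; "ft_force": force on the tool from outside, world axes, zero at the start; "moment": the same for the moment, N m; "grip_width": finger opening in m.
Only numpy, scipy, OpenCV 4.12 (cv2) and the standard library are available. Lean on these libraries where they do the work, as an engineer would, in place of code of your own. Each camera call takes 0.05 s, during which the arm holds its last target.

## Working session

There is one attempt and no reset: what is moved stays moved. The work goes in short steps, Python scripts to look and compute and a tool call to move; the robot and the scene stay as the last step left them, time stands still between calls to the robot, and variables do not carry over. Pictures are saved under pics/ and viewed, and the job is handed in when it is done.

Besides the shell and the picture viewer there is one more tool, called after "Emit:" as name(argument=value, ...), one argument or row to a line, values as JSON. step_arm: Moves the arm, as the interface text tells. Its arguments: {"type":"object","properties":{"targets":{"type":"array"},"gripper":{"type":"number"},"force":{"type":"number"}},"required":["targets"]}

```bash
mkdir -p pics; cat > h.py <<'E'
import numpy as np, cv2, pickle
from rig import telemetry, viewer, robot
def snap(name,tag):
    c=viewer.camera(name); cv2.imwrite(f'pics/{tag}.png',c['img']); pickle.dump(c,open(f'pics/{tag}.pkl','wb')); return c
def load(tag): return pickle.load(open(f'pics/{tag}.pkl','rb'))
def ray(c,u,v):
    d=c['R'].T@(np.linalg.inv(c['K'])@np.array([u,v,1.])); o=-c['R'].T@c['t']; return o,d
def atz(c,u,v,z):
    o,d=ray(c,u,v); return o+d*(z-o[2])/d[2]
def dep(c,u,v):
    o,d=ray(c,u,v); return o+d*c['depth'][int(v),int(u)]
def proj(c,X):
    p=c['K']@(c['R']@np.array(X)+c['t']); return p[:2]/p[2]
E
python3 - <<'E'
from h import *
for n in ['scene','side','wrist']:
    c=snap(n,n+'0'); print(n,c['K'].round(1).tolist(),(-c['R'].T@c['t']).round(3))
o=telemetry.get_obs(); print(o, robot.tip_reach)
E
```

```text
scene [[401.6, 0.0, 252.8], [0.0, 401.6, 194.8], [0.0, 0.0, 1.0]] [0.983 0.682 0.841]
side [[495.5, 0.0, 258.1], [0.0, 495.5, 188.3], [0.0, 0.0, 1.0]] [-0.062  0.735  1.039]
wrist [[290.6, 0.0, 253.1], [0.0, 290.6, 194.6], [0.0, 0.0, 1.0]] [ 0.261 -0.573  0.384]
{'time': 0.15, 'q': array([-1.45651623e+00,  5.28254756e-01,  1.43360163e+00,  4.61408971e-06,
        1.18140321e+00, -1.78516324e-01]), 'joint_velocities': array([ 0.00017608, -0.00305527, -0.0037381 ,  0.00070451, -0.0001053 ,
       -0.0013343 ]), 'joint_torque': array([ 5.38245222e-04, -4.40429699e+01, -1.76842511e+01,  6.32986659e-02,
        5.52438386e-02, -8.67768790e-05]), 'position': array([ 0.1803527 , -0.59786157,  0.24079712]), 'tool_rot': array([ 9.89302692e-01,  1.45874907e-01,  2.88974719e-05, -8.32974230e-04]), 'ft_force': array([ 0.3198103 , -0.06498169, -0.45753304]), 'moment': array([ 0.00231458,  0.00397872, -0.04553253]), 'grip_width': 0.08654180142174339} 0.019
```

View pics/scene0.png

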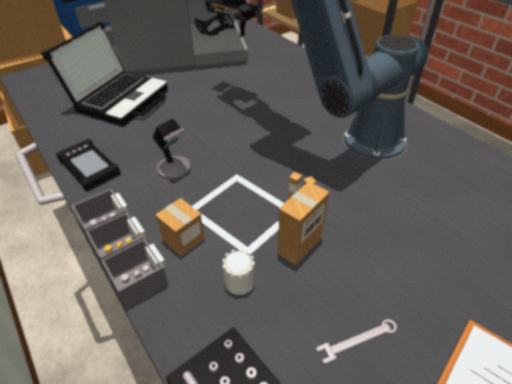

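View pics/side0.png

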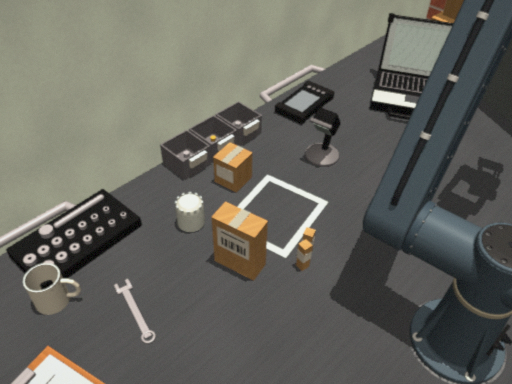

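View pics/wrist0.png

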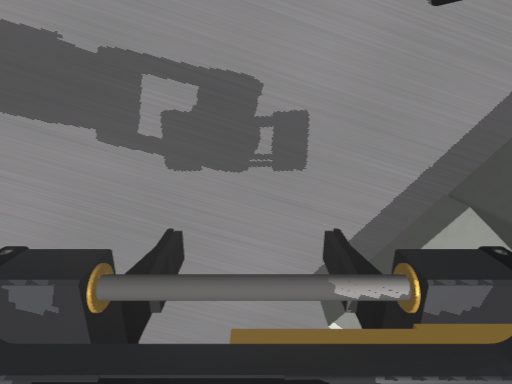

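The scene and side views show the carton at scene px (302,220), with the tape outline behind it and the plug boxes close to its side. The scanner lies beyond the outline. I'll enlarge both views.

```bash
python3 - <<'E'
from h import *
for t,(x0,y0,w,h) in {'scene0':(150,120,190,150),'side0':(165,130,180,150)}.items():
    im=load(t)['img'][y0:y0+h,x0:x0+w]; im=cv2.resize(im,None,fx=4,fy=4,interpolation=cv2.INTER_CUBIC)
    for k in range(0,w,10): cv2.putText(im,str(x0+k),(k*4,8),0,.3,(0,255,255),1); cv2.line(im,(k*4,10),(k*4,14),(0,255,255),1)
    for k in range(0,h,10): cv2.putText(im,str(y0+k),(0,k*4),0,.3,(0,255,255),1)
    cv2.imwrite(f'pics/{t}c.png',im)
E
```

```text
(no output)
```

View pics/scene0c.png

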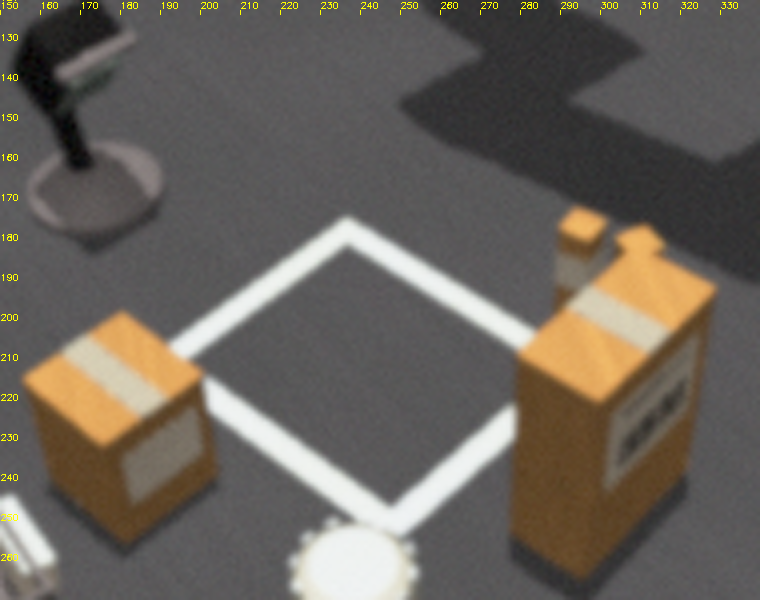

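View pics/side0c.png

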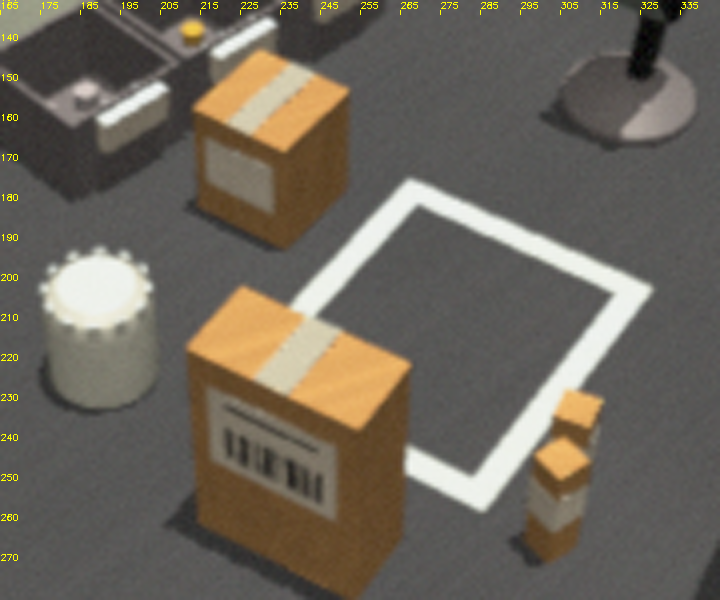

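```bash
cat >> h.py <<'E'
E
python3 - <<'E'
from h import *
s=load('scene0'); d=load('side0')
print('outline scene',[atz(s,*p,0)[:2].round(4) for p in [(236.3,173.8),(249.5,254.2)]])
print('outline side',[atz(d,*p,0)[:2].round(4) for p in [(267.5,174.5),(328.3,202.5),(286,258)]])
print('ctop scene',[atz(s,*p,.17)[:2].round(4) for p in [(279.3,208),(300,220.7),(329.3,192)]])
print('ctop side',[atz(d,*p,.17)[:2].round(4) for p in [(225.8,201.5),(267.8,220.5),(254.8,237.7),(211.8,216.8)]])
print('cfoot scene',[atz(s,*p,0)[:2].round(4) for p in [(278.5,254),(294.5,265)]])
print('cfoot side',[atz(d,*p,0)[:2].round(4) for p in [(214.5,260.5),(254,279.5),(264.5,264.5)]])
print('depth top',dep(s,303,200),dep(d,240,218))
for n,p in {'plugA':(303,247),'plugB':(309,232)}.items(): print(n,dep(d,*p))
print('plug scene',dep(s,295,175),dep(s,309,180), 'plug side top z88',atz(d,305,245,.088),atz(d,309,232,.088))
print('oil',atz(d,189,202,.088),atz(s,238.5,261,.088))
print('sq',atz(d,233,155,.1),'scanner',atz(s,174,166,.01),atz(d,322,154,.01),'head',dep(s,168,135))
E
```

```text
outline scene [array([ 0.483 , -0.1376]), array([0.6313, 0.1466])]
outline side [array([ 0.6896, -0.0928]), array([ 0.4829, -0.1339]), array([0.4331, 0.1035])]
ctop scene [array([0.5705, 0.1867]), array([0.5575, 0.2451]), array([0.4412, 0.2159])]
ctop side [array([0.5704, 0.1847]), array([0.4562, 0.1561]), array([0.4406, 0.2148]), array([0.5566, 0.2422])]
cfoot scene [array([0.5699, 0.1906]), array([0.5586, 0.2418])]
cfoot side [array([0.558 , 0.2423]), array([0.444, 0.211]), array([0.4579, 0.1587])]
depth top [0.509526   0.19923024 0.17003151] [0.50559038 0.19901509 0.17281402]
plugA [0.38300905 0.10464015 0.09143674]
plugB [0.40401457 0.05755824 0.09133101]
plug scene [0.40620567 0.05239434 0.0896659 ] [0.38759882 0.09073102 0.08860809] plug side top z88 [0.38529052 0.09410719 0.088     ] [0.40565309 0.05517887 0.088     ]
oil [0.69682627 0.2038182  0.088     ] [0.69966247 0.2035255  0.088     ]
sq [ 0.74442302 -0.00114538  0.1       ] scanner [ 0.62906142 -0.27885929  0.01      ] [ 0.6276372  -0.27921733  0.01      ] head [ 0.64294429 -0.23915637  0.160652  ]
```

Measured geometry:
- **Outline:** centre about (0.560, 0.005), x axis at -78°.
- **Carton:** centre about (0.5065, 0.2004), yaw about 2° off the outline. The front face is 49 mm short of the tape line, with a lateral offset of -11 mm.
- **Size check:** the top measures about 117 x 59 mm, which agrees with the given size.

Next is a helper for working out the moves.

```bash
cat >> h.py <<'E'
from scipy.spatial.transform import Rotation as Ro
A=np.deg2rad(-78.0); EX=np.array([np.cos(A),np.sin(A),0]); EY=np.array([-np.sin(A),np.cos(A),0]); C0=np.array([.5597,.0054,0])
def o2w(x,y,z): return C0+EX*x+EY*y+np.array([0,0,z])
def w2o(p): p=np.array(p)-C0; return np.array([p@EX,p@EY,p[2]]).round(4)
def rot(yaw,lean):  # yaw deg of tool x (tool down), lean: tips leading toward EX-like dir (-tool x)
    R=Ro.from_euler('z',yaw,degrees=True).as_matrix()
    l=np.deg2rad(lean); x=R@[-0+1,0,0]; 
    z=-np.sin(l)*x-np.cos(l)*np.array([0,0,1]); xx=np.cos(l)*x-np.sin(l)*np.array([0,0,1]); return np.c_[xx,np.cross(z,xx),z]
def plan(p,R):
    o=telemetry.get_obs(); R0=Ro.from_quat(o['tool_rot']).as_matrix()
    d=R0.T@(np.array(p)-o['position']); rv=Ro.from_matrix(R0.T@R).as_rotvec(degrees=True)
    print('t',round(o['time'],2),'pos',o['position'].round(4),'out',w2o(o['position']),'q',o['q'].round(2),'F',o['ft_force'].round(1),'g',round(o['grip_width'],3))
    print('d',d.round(4),'rv',rv.round(1),'dist',np.linalg.norm(d).round(3),np.linalg.norm(rv).round(1))
E
python3 - <<'E'
from h import *
plan([.40,-.42,.36],rot(42,0))
print(o2w(-.30,-.0115,.05),o2w(-.251,-.0115,.033))
E
```

```text
t 0.15 pos [ 0.1804 -0.5979  0.2408] out [ 0.5112 -0.4965  0.2408] q [-1.46  0.53  1.43  0.    1.18 -0.18] F [ 0.3 -0.1 -0.5] g 0.087
d [ 0.2617 -0.1071 -0.1189] rv [ -0.1  -0.  -25.2] dist 0.307 25.2
[0.4860778 0.2964533 0.05     ] [0.49626547 0.24852406 0.033     ]
```

Emit:
step_arm(
  targets=[
    {"dx": 0.052, "dy": -0.021, "dz": -0.024, "rz": -5},
    {"dx": 0.104, "dy": -0.042, "dz": -0.048, "rz": -10},
    {"dx": 0.156, "dy": -0.063, "dz": -0.072, "rz": -15},
    {"dx": 0.208, "dy": -0.085, "dz": -0.096, "rz": -20},
    {"dx": 0.26, "dy": -0.107, "dz": -0.12, "rz": -25},
  ],
  gripper=0.5,
)

```text
invalid input
```

```bash
python3 - <<'E'
from h import *
plan([.54,-.14,.37],rot(72,0))
E
```

```text
t 0.15 pos [ 0.1804 -0.5979  0.2408] out [ 0.5112 -0.4965  0.2408] q [-1.46  0.53  1.43  0.    1.18 -0.18] F [ 0.3 -0.1 -0.5] g 0.087
d [ 0.4765 -0.3348 -0.1285] rv [ -0.1  -0.1 -55.2] dist 0.596 55.2
```

Emit:
step_arm(
  targets=[
    {"dx": 0.052, "dy": -0.021, "dz": -0.024, "rx": 0, "ry": 0, "rz": -5},
    {"dx": 0.104, "dy": -0.042, "dz": -0.048, "rx": 0, "ry": 0, "rz": -10},
    {"dx": 0.156, "dy": -0.063, "dz": -0.072, "rx": 0, "ry": 0, "rz": -15},
    {"dx": 0.208, "dy": -0.085, "dz": -0.096, "rx": 0, "ry": 0, "rz": -20},
    {"dx": 0.26, "dy": -0.107, "dz": -0.12, "rx": 0, "ry": 0, "rz": -25},
  ],
  gripper=0.5,
)

```text
time: 0.78
position: [0.3996, -0.4191, 0.3616]
tool_rot: [0.934, 0.358, 0.0, -0.001]
ft_force: [1.5, -1.3, 0.1]
grip_width: 0.0469
```

```bash
python3 - <<'E'
from h import *
plan([.54,-.14,.37],rot(72,0))
E
```

```text
t 0.78 pos [ 0.3996 -0.4191  0.3616] out [ 0.3819 -0.2449  0.3616] q [-1.    0.35  1.39  0.    1.4  -0.16] F [ 1.5 -1.3  0.1] g 0.047
d [ 0.291  -0.1138 -0.0079] rv [ -0.1  -0.1 -30.1] dist 0.313 30.1
```

Emit:
step_arm(
  targets=[
    {"dx": 0.057, "dy": -0.022, "dz": -0.002, "rx": 0, "ry": 0, "rz": -6},
    {"dx": 0.115, "dy": -0.045, "dz": -0.004, "rx": 0, "ry": 0, "rz": -12},
    {"dx": 0.172, "dy": -0.067, "dz": -0.006, "rx": 0, "ry": 0, "rz": -18},
    {"dx": 0.23, "dy": -0.09, "dz": -0.008, "rx": 0, "ry": 0, "rz": -24},
    {"dx": 0.287, "dy": -0.112, "dz": -0.008, "rx": 0, "ry": 0, "rz": -30},
  ],
)

```text
time: 1.4
position: [0.5388, -0.1421, 0.3701]
tool_rot: [0.808, 0.589, 0.0, -0.001]
ft_force: [1.7, -0.6, 0.5]
grip_width: 0.0435
```

```bash
python3 - <<'E'
from h import *
plan([.54,.15,.37],rot(102,15))
E
```

```text
t 1.4 pos [ 0.5388 -0.1421  0.3701] out [ 0.1399 -0.0511  0.3701] q [-0.46  0.31  1.43  0.    1.4  -0.15] F [ 1.7 -0.6  0.5] g 0.043
d [ 0.2783 -0.0885  0.0007] rv [ -3.9 -14.8 -29.7] dist 0.292 33.4
```

Emit:
step_arm(
  targets=[
    {"dx": 0.056, "dy": -0.018, "dz": 0, "rx": -0.8, "ry": -3, "rz": -6},
    {"dx": 0.111, "dy": -0.035, "dz": 0, "rx": -1.6, "ry": -6, "rz": -12},
    {"dx": 0.167, "dy": -0.053, "dz": 0, "rx": -2.4, "ry": -9, "rz": -18},
    {"dx": 0.222, "dy": -0.071, "dz": 0, "rx": -3.2, "ry": -12, "rz": -24},
    {"dx": 0.278, "dy": -0.088, "dz": 0, "rx": -4, "ry": -15, "rz": -29.7},
  ],
)

```text
time: 2.02
position: [0.54, 0.1514, 0.3706]
tool_rot: [0.622, 0.771, -0.084, 0.104]
ft_force: [0.8, -0.3, -0.3]
grip_width: 0.0434
```

```bash
python3 - <<'E'
from h import *
plan(o2w(-.36,-.0115,.28),rot(102,38))
E
```

```text
t 2.02 pos [0.54   0.1514 0.3706] out [-0.1469  0.0111  0.3706] q [ 0.21  0.34  1.41 -0.27  1.4   0.05] F [ 0.8 -0.3 -0.3] g 0.043
d [ 0.2295 -0.0219  0.031 ] rv [  0.1 -22.7   0.2] dist 0.233 22.7
```

Emit:
step_arm(
  targets=[
    {"dx": 0.046, "dy": -0.004, "dz": 0.006, "rx": 0, "ry": -4.5, "rz": 0},
    {"dx": 0.092, "dy": -0.009, "dz": 0.012, "rx": 0, "ry": -9, "rz": 0},
    {"dx": 0.138, "dy": -0.013, "dz": 0.018, "rx": 0, "ry": -13.5, "rz": 0},
    {"dx": 0.184, "dy": -0.018, "dz": 0.025, "rx": 0, "ry": -18, "rz": 0},
    {"dx": 0.23, "dy": -0.022, "dz": 0.031, "rx": 0, "ry": -22.7, "rz": 0},
  ],
)

```text
time: 2.65
position: [0.4727, 0.3568, 0.2791]
tool_rot: [0.593, 0.735, -0.205, 0.255]
ft_force: [-0.5, 0.0, 0.3]
grip_width: 0.0437
```

```bash
python3 - <<'E'
from h import *
plan(o2w(-.31,-.0115,.034),rot(102,38))
snap('scene','scene1');snap('side','side1')
E
```

```text
t 2.65 pos [0.4727 0.3568 0.2791] out [-0.3618 -0.012   0.2791] q [ 0.72  0.64  1.29 -0.57  1.58  0.61] F [-0.5  0.   0.3] g 0.044
d [1.108e-01 2.000e-04 2.247e-01] rv [0.1 0.2 0.2] dist 0.251 0.3
```

View pics/scene1.png

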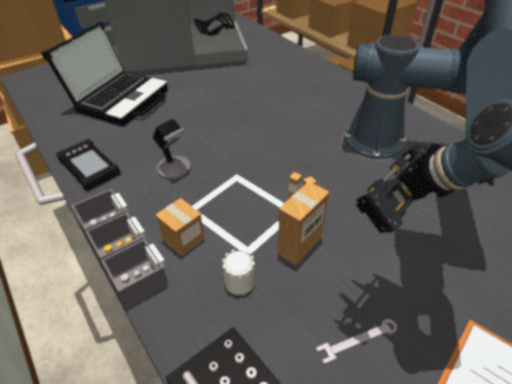

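View pics/side1.png

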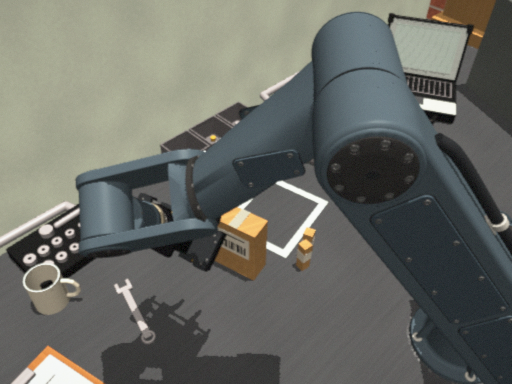

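The gripper is behind the carton, fingertips at scene (385,222). The spanner runs from (390,326) to (325,352), so I'll check its position before descending.

```bash
python3 - <<'E'
from h import *
d=load('side0')
for p in [(122,285),(148,336)]: print(w2o(atz(d,*p,.01)))
E
```

```text
[-0.4234  0.1876  0.01  ]
[-0.492   0.0423  0.01  ]
```

Emit:
step_arm(
  targets=[
    {"dx": 0.022, "dy": 0, "dz": 0.045, "rx": 0, "ry": 0, "rz": 0},
    {"dx": 0.045, "dy": 0, "dz": 0.09, "rx": 0, "ry": 0, "rz": 0},
    {"dx": 0.067, "dy": 0, "dz": 0.135, "rx": 0, "ry": 0, "rz": 0},
    {"dx": 0.09, "dy": 0, "dz": 0.18, "rx": 0, "ry": 0, "rz": 0},
    {"dx": 0.11, "dy": 0, "dz": 0.223, "rx": 0, "ry": 0, "rz": 0},
  ],
)

```text
time: 3.38
position: [0.4799, 0.3086, 0.0299]
tool_rot: [0.59, 0.738, -0.207, 0.252]
ft_force: [-0.2, -0.1, -0.5]
grip_width: 0.0439
```

```bash
python3 - <<'E'
from h import *
plan(o2w(-.246,-.0115,.033),rot(102,38))
E
```

```text
t 3.38 pos [0.4799 0.3086 0.0299] out [-0.3132 -0.015   0.0299] q [ 0.66  0.93  1.49 -0.66  1.14  0.85] F [-0.2 -0.1 -0.5] g 0.044
d [-0.0548  0.0028  0.039 ] rv [0.  0.1 0.7] dist 0.067 0.7
```

Emit:
step_arm(
  targets=[
    {"dx": -0.017, "dy": 0.001, "dz": 0.011, "rx": 0, "ry": 0, "rz": 0.2},
    {"dx": -0.031, "dy": 0.002, "dz": 0.021, "rx": 0, "ry": 0, "rz": 0.4},
    {"dx": -0.041, "dy": 0.003, "dz": 0.029, "rx": 0, "ry": 0, "rz": 0.7},
    {"dx": -0.048, "dy": 0.003, "dz": 0.034, "rx": 0, "ry": 0, "rz": 0.7},
    {"dx": -0.055, "dy": 0.003, "dz": 0.039, "rx": 0, "ry": 0, "rz": 0.7},
  ],
)

```text
time: 4.0
position: [0.4986, 0.2443, 0.0344]
tool_rot: [0.595, 0.735, -0.203, 0.254]
ft_force: [-0.7, 3.6, 2.1]
grip_width: 0.0435
```

```bash
python3 - <<'E'
from h import *
plan(o2w(-.212,-.0115,.033),rot(102,38))
s=snap('scene','scene2')
im=s['img'][120:270,200:390]; cv2.imwrite('pics/scene2c.png',cv2.resize(im,None,fx=4,fy=4,interpolation=cv2.INTER_CUBIC))
E
```

```text
t 4.0 pos [0.4986 0.2443 0.0344] out [-0.2464 -0.0101  0.0344] q [ 0.56  0.9   1.58 -0.73  1.05  0.85] F [-0.7  3.6  2.1] g 0.044
d [-0.0263 -0.0014  0.0222] rv [ 0.2 -0.  -0.1] dist 0.034 0.2
```

View pics/scene2c.png

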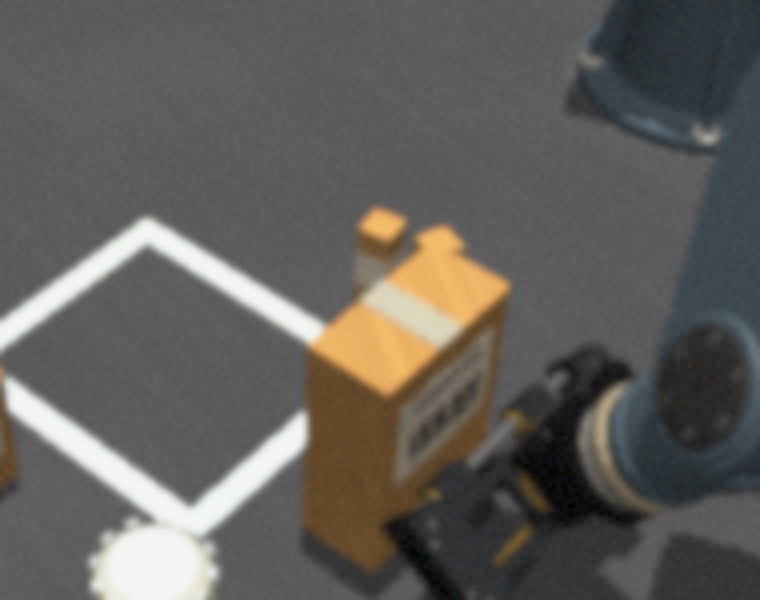

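Contact is made with 3.6 N, and the carton is upright and starting to slide.

Emit:
step_arm(
  targets=[
    {"dx": -0.005, "dy": 0, "dz": 0.0045, "rx": 0, "ry": 0, "rz": 0},
    {"dx": -0.0105, "dy": 0, "dz": 0.009, "rx": 0, "ry": 0, "rz": 0},
    {"dx": -0.016, "dy": 0, "dz": 0.0135, "rx": 0, "ry": 0, "rz": 0},
    {"dx": -0.021, "dy": 0, "dz": 0.018, "rx": 0, "ry": 0, "rz": 0},
    {"dx": -0.0263, "dy": 0, "dz": 0.0222, "rx": 0, "ry": 0, "rz": 0},
  ],
)

```text
time: 4.68
position: [0.5057, 0.2091, 0.033]
tool_rot: [0.595, 0.734, -0.204, 0.254]
ft_force: [-1.0, 4.4, 2.9]
grip_width: 0.0438
```

```bash
python3 - <<'E'
from h import *
plan(o2w(-.180,-.0115,.033),rot(102,38))
s=snap('scene','scene3')
im=s['img'][120:270,200:390]; cv2.imwrite('pics/scene3c.png',cv2.resize(im,None,fx=4,fy=4,interpolation=cv2.INTER_CUBIC))
E
```

```text
t 4.67 pos [0.5057 0.2091 0.033 ] out [-0.2105 -0.0105  0.033 ] q [ 0.5   0.89  1.63 -0.78  1.    0.85] F [-1.   4.4  2.9] g 0.044
d [-0.024  -0.001   0.0188] rv [ 0.1  0.  -0.1] dist 0.03 0.2
```

View pics/scene3c.png

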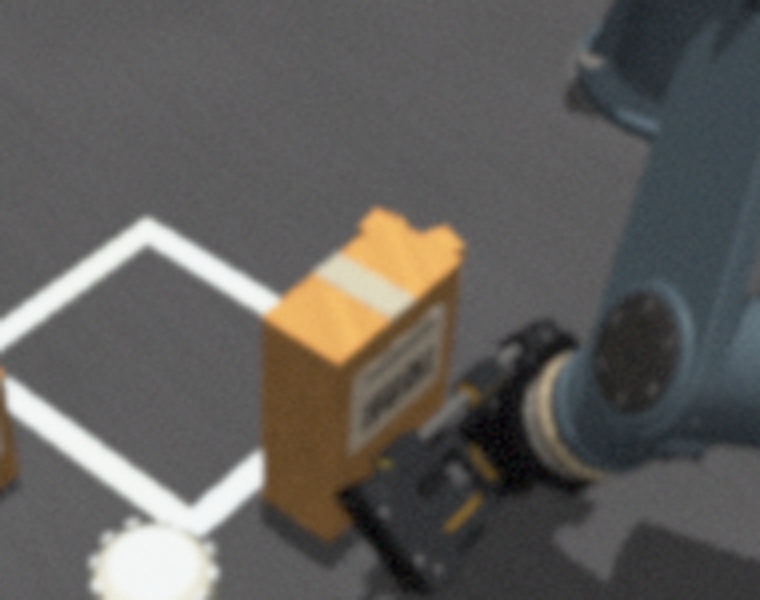

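```bash
python3 - <<'E'
from h import *
s=load('scene3')
for p,z in [((266.25,199.5),.17),((285,211.25),.17),((315.75,185.5),.17),((266.2,245),0),((283.7,255.5),0)]: print(w2o(atz(s,*p,z)))
E
```

```text
[-0.1343  0.0474  0.17  ]
[-0.1915  0.0475  0.17  ]
[-0.1927 -0.0692  0.17  ]
[-0.1356  0.0475 -0.    ]
[-0.1921  0.0432  0.    ]
```

The carton is upright and square: label face at x = -0.192, front face about -0.133. About 31 mm remains to put the foot on the inner edge of the tape.

Emit:
step_arm(
  targets=[
    {"dx": -0.006, "dy": 0, "dz": 0.005, "rx": 0, "ry": 0, "rz": 0},
    {"dx": -0.012, "dy": 0, "dz": 0.0095, "rx": 0, "ry": 0, "rz": 0},
    {"dx": -0.018, "dy": 0, "dz": 0.014, "rx": 0, "ry": 0, "rz": 0},
    {"dx": -0.022, "dy": 0, "dz": 0.0172, "rx": 0, "ry": 0, "rz": 0},
    {"dx": -0.024, "dy": 0, "dz": 0.0188, "rx": 0, "ry": 0, "rz": 0},
  ],
)

```text
time: 5.35
position: [0.5118, 0.1777, 0.0329]
tool_rot: [0.596, 0.734, -0.205, 0.254]
ft_force: [-0.9, 2.7, 1.1]
grip_width: 0.0438
```

```bash
python3 - <<'E'
from h import *
plan(o2w(-.215,-.0115,.033),rot(102,38))
s=snap('scene','scene4');snap('side','side4')
im=s['img'][120:270,200:390]; cv2.imwrite('pics/scene4c.png',cv2.resize(im,None,fx=4,fy=4,interpolation=cv2.INTER_CUBIC))
E
```

```text
t 5.35 pos [0.5118 0.1777 0.0329] out [-0.1785 -0.011   0.0329] q [ 0.45  0.88  1.66 -0.82  0.96  0.85] F [-0.9  2.7  1.1] g 0.044
d [ 0.0286 -0.0005 -0.0226] rv [ 0.   0.1 -0.1] dist 0.036 0.1
```

View pics/scene4c.png

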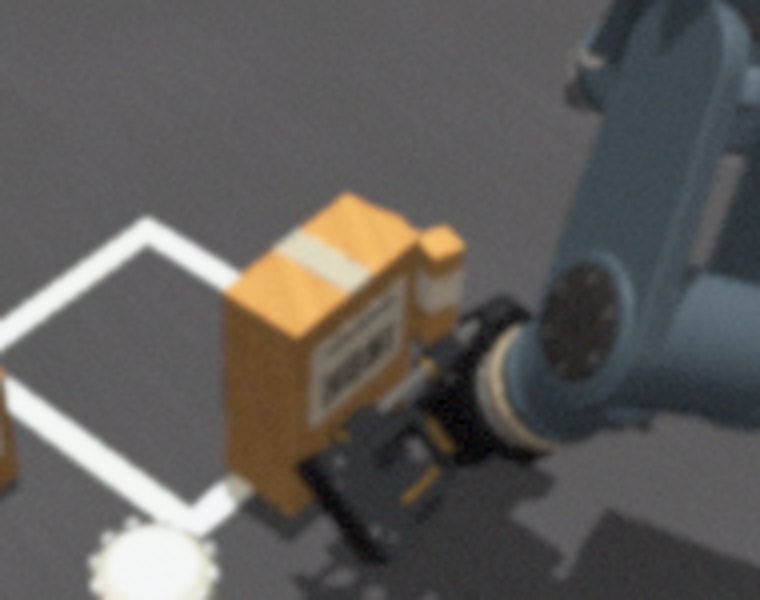

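```bash
python3 - <<'E'
from h import *
s=load('scene4')
for p,z in [((256.25,193.25),.17),((274.5,204.5),.17),((304.7,179.5),.17),((256.75,237.5),0)]: print(w2o(atz(s,*p,z)))
plan(o2w(-.225,-.0115,.033),rot(102,38))
plan(o2w(-.225,-.0115,.152),rot(102,38))
E
```

```text
[-0.1023  0.0474  0.17  ]
[-0.1595  0.047   0.17  ]
[-0.1593 -0.0687  0.17  ]
[-0.0996  0.0452  0.    ]
t 5.45 pos [0.5118 0.1777 0.0329] out [-0.1785 -0.011   0.0329] q [ 0.45  0.88  1.66 -0.82  0.96  0.85] F [0.  1.4 0.3] g 0.044
d [ 0.0365 -0.0005 -0.0287] rv [ 0.   0.1 -0.1] dist 0.046 0.2
t 5.45 pos [0.5118 0.1777 0.0329] out [-0.1785 -0.011   0.0329] q [ 0.45  0.88  1.66 -0.82  0.96  0.85] F [0.  1.4 0.3] g 0.044
d [-0.0369 -0.0004 -0.1223] rv [ 0.   0.1 -0.1] dist 0.128 0.2
```

The foot front edge is at x about -0.101, on the inner edge of the tape, and the carton is square. Next I back off and rise to about 143 mm contact height.

Emit:
step_arm(
  targets=[
    {"dx": 0.018, "dy": 0, "dz": -0.014, "rx": 0, "ry": 0, "rz": 0},
    {"dx": 0.0365, "dy": 0, "dz": -0.0287, "rx": 0, "ry": 0, "rz": 0},
    {"dx": 0.012, "dy": 0, "dz": -0.06, "rx": 0, "ry": 0, "rz": 0},
    {"dx": -0.0125, "dy": 0, "dz": -0.091, "rx": 0, "ry": 0, "rz": 0},
    {"dx": -0.037, "dy": 0, "dz": -0.1223, "rx": 0, "ry": 0, "rz": 0},
  ],
)

```text
time: 6.08
position: [0.5013, 0.2245, 0.1529]
tool_rot: [0.595, 0.735, -0.206, 0.254]
ft_force: [1.0, 0.5, 1.4]
grip_width: 0.0433
```

```bash
python3 - <<'E'
from h import *
plan(o2w(-.155,-.0115,.152),rot(102,38))
s=snap('scene','scene5')
cv2.imwrite('pics/scene5c.png',cv2.resize(s['img'][120:270,200:390],None,fx=4,fy=4,interpolation=cv2.INTER_CUBIC))
E
```

```text
t 6.08 pos [0.5013 0.2245 0.1529] out [-0.2265 -0.0115  0.1529] q [ 0.53  0.71  1.58 -0.68  1.19  0.69] F [1.  0.5 1.4] g 0.043
d [-0.0557  0.      0.0448] rv [0.  0.1 0. ] dist 0.071 0.1
```

View pics/scene5c.png

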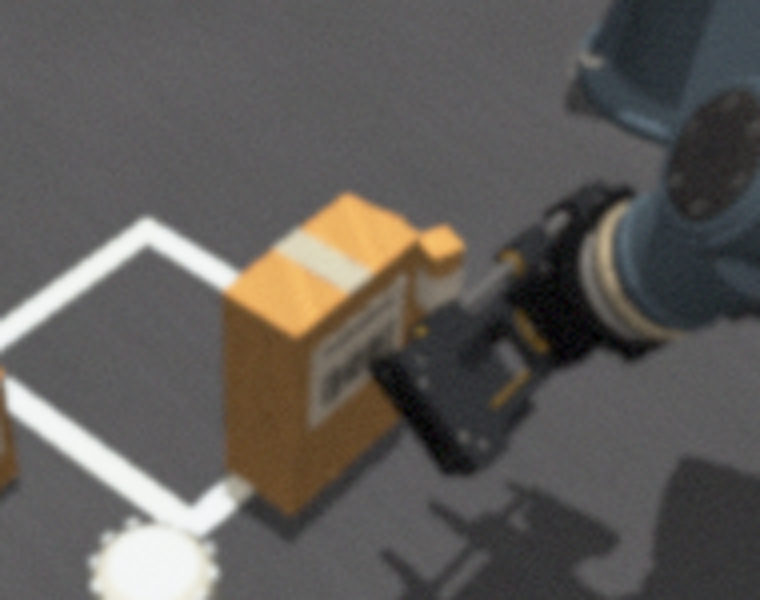

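The carton hasn't moved since the retreat. Now the high push starts, in a controlled way.

Emit:
step_arm(
  targets=[
    {"dx": -0.0206, "dy": 0, "dz": 0.0166, "rx": 0, "ry": 0, "rz": 0},
    {"dx": -0.034, "dy": 0, "dz": 0.0273, "rx": 0, "ry": 0, "rz": 0},
    {"dx": -0.042, "dy": 0, "dz": 0.0336, "rx": 0, "ry": 0, "rz": 0},
    {"dx": -0.049, "dy": 0, "dz": 0.0392, "rx": 0, "ry": 0, "rz": 0},
    {"dx": -0.0557, "dy": 0, "dz": 0.0448, "rx": 0, "ry": 0, "rz": 0},
  ],
)

```text
time: 6.75
position: [0.5186, 0.1551, 0.1569]
tool_rot: [0.595, 0.734, -0.203, 0.256]
ft_force: [0.3, -0.1, -0.1]
grip_width: 0.0437
```

```bash
python3 - <<'E'
from h import *
plan(o2w(-.115,-.0115,.157),rot(102,38))
s=snap('scene','scene6')
cv2.imwrite('pics/scene6c.png',cv2.resize(s['img'][120:270,200:390],None,fx=4,fy=4,interpolation=cv2.INTER_CUBIC))
E
```

```text
t 6.75 pos [0.5186 0.1551 0.1569] out [-0.155  -0.0091  0.1569] q [ 0.41  0.67  1.66 -0.75  1.09  0.65] F [ 0.3 -0.1 -0.1] g 0.044
d [-0.0316 -0.0024  0.0246] rv [ 0.4  0.1 -0.2] dist 0.04 0.5
```

View pics/scene6c.png

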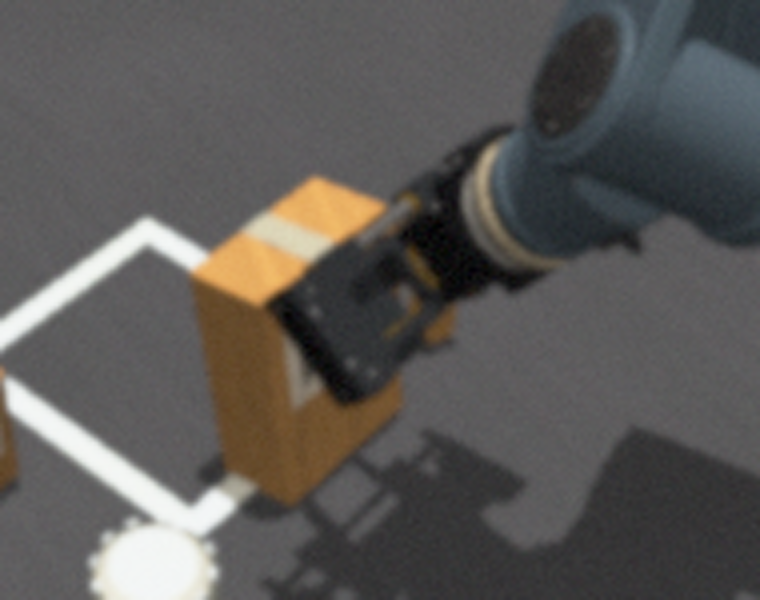

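It's tipping about its foot, at roughly 10° lean, and the foot hasn't moved. I continue through the balance point.

Emit:
step_arm(
  targets=[
    {"dx": -0.009, "dy": -0.0006, "dz": 0.007, "rx": 0, "ry": 0, "rz": 0},
    {"dx": -0.018, "dy": -0.0012, "dz": 0.014, "rx": 0, "ry": 0, "rz": 0},
    {"dx": -0.026, "dy": -0.002, "dz": 0.0205, "rx": 0, "ry": 0, "rz": 0},
    {"dx": -0.032, "dy": -0.0024, "dz": 0.025, "rx": 0, "ry": 0, "rz": 0},
    {"dx": -0.034, "dy": -0.0024, "dz": 0.0265, "rx": 0, "ry": 0, "rz": 0},
  ],
)

```text
time: 7.42
position: [0.5252, 0.1107, 0.1572]
tool_rot: [0.596, 0.734, -0.203, 0.256]
ft_force: [0.2, 0.2, -0.5]
grip_width: 0.0436
```

```bash
python3 - <<'E'
from h import *
plan(o2w(-.25,-.0115,.28),rot(102,38))
s=snap('scene','scene7')
cv2.imwrite('pics/scene7c.png',cv2.resize(s['img'][120:270,200:390],None,fx=4,fy=4,interpolation=cv2.INTER_CUBIC))
E
```

```text
t 7.42 pos [0.5252 0.1107 0.1572] out [-0.1102 -0.0118  0.1572] q [ 0.33  0.65  1.71 -0.8   1.04  0.63] F [ 0.2  0.2 -0.5] g 0.044
d [ 0.034   0.0011 -0.1829] rv [ 0.3  0.2 -0.3] dist 0.186 0.4
```

View pics/scene7c.png

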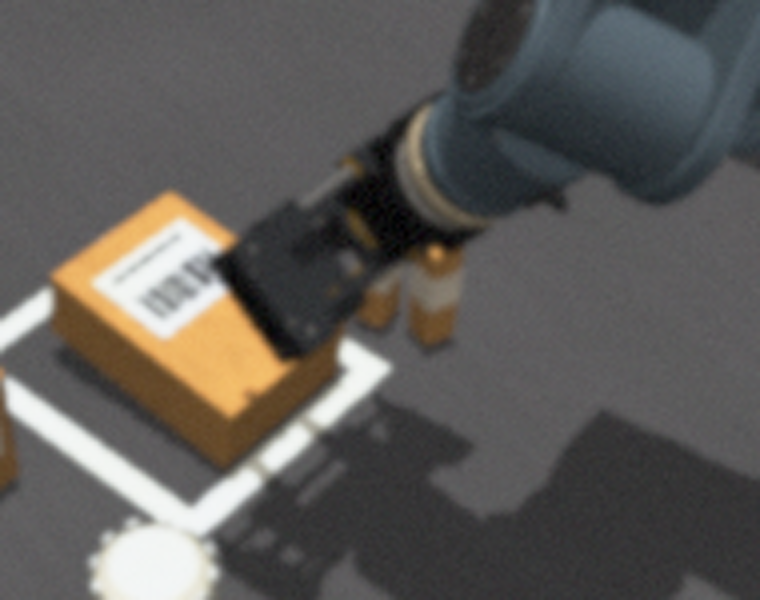

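The carton has come down label up, inside the outline. I retreat clear and check.

Emit:
step_arm(
  targets=[
    {"dx": 0.007, "dy": 0, "dz": -0.036, "rx": 0, "ry": 0, "rz": 0},
    {"dx": 0.014, "dy": 0, "dz": -0.073, "rx": 0, "ry": 0, "rz": 0},
    {"dx": 0.021, "dy": 0, "dz": -0.11, "rx": 0, "ry": 0, "rz": 0},
    {"dx": 0.028, "dy": 0, "dz": -0.146, "rx": 0, "ry": 0, "rz": 0},
    {"dx": 0.034, "dy": 0, "dz": -0.183, "rx": 0, "ry": 0, "rz": 0},
  ],
)

```text
time: 8.1
position: [0.4949, 0.2486, 0.2808]
tool_rot: [0.596, 0.734, -0.203, 0.256]
ft_force: [0.4, 0.2, -0.5]
grip_width: 0.0434
```

```bash
python3 - <<'E'
from h import *
plan(o2w(-.25,-.0115,.28),rot(102,38))
s=snap('scene','scene8');d=snap('side','side8')
cv2.imwrite('pics/scene8c.png',cv2.resize(s['img'][120:270,150:340],None,fx=4,fy=4,interpolation=cv2.INTER_CUBIC))
E
```

```text
t 8.1 pos [0.4949 0.2486 0.2808] out [-0.2514 -0.0128  0.2808] q [ 0.57  0.55  1.46 -0.63  1.42  0.55] F [ 0.4  0.2 -0.5] g 0.043
d [-0.0006  0.0013  0.0015] rv [ 0.3  0.2 -0.2] dist 0.002 0.4
```

View pics/scene8c.png

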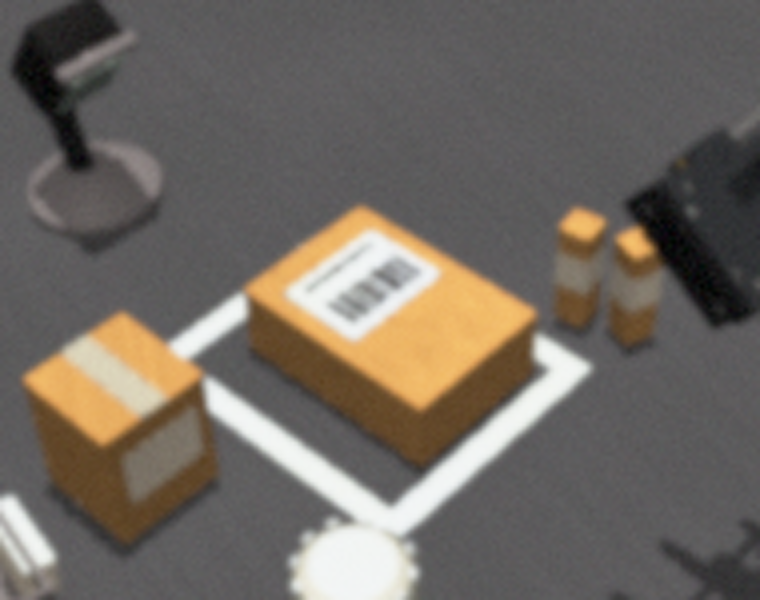

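View pics/side8.png

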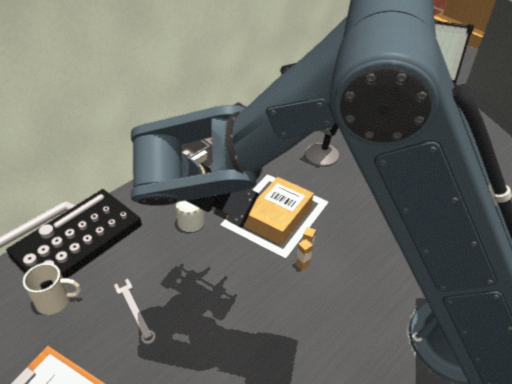

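```bash
python3 - <<'E'
from h import *
s=load('scene8')
for p in [(247,290),(362,205),(537,315),(420,410)]: print(w2o(atz(s,150+p[0]/4,120+p[1]/4,.06)))
for p in [(252,352),(422,465)]: print('foot',w2o(atz(s,150+p[0]/4,120+p[1]/4,0)))
print(dep(s,240,190)[2],dep(s,265,210)[2])
a=load('scene0')['img'].astype(int);b=s['img'].astype(int)
for n,(x,y) in dict(oil=(238,270),sq=(180,226),plug=(294,185),scan=(172,150)).items(): print(n,np.abs(a-b)[y-20:y+20,x-15:x+15].mean().round(1))
o=telemetry.get_obs(); print(o['ft_force'],np.abs(o['joint_velocities']).max())
robot.hand_in()
E
```

```text
[0.0704 0.0449 0.06  ]
[ 0.0729 -0.0742  0.06  ]
[-0.0974 -0.0709  0.06  ]
[-0.0962  0.0473  0.06  ]
foot [0.0697 0.0479 0.    ]
foot [-0.0941  0.0442  0.    ]
0.0620586302603886 0.060850894500874775
oil 3.6
sq 3.8
plug 35.4
scan 3.3
[ 0.81814412  0.69370745 -0.1806766 ] 0.07551227027996668
the job is handed in; nothing more can be done
```

The filter carton now lies label up inside the taped outline, and the job is handed in. I used about 8 s of the 45 s.

- **Slide:** I pushed the carton low with the gripper leaned 38° and the fingers half open. It stayed upright and ended square to the outline, with its front foot edge at x ≈ -101 mm. That is the inner edge of the near tape line, or just over it.
- **Tip:** I then pushed at about 143 mm height until it fell over by itself, and backed the arm off clear. It was never gripped or lifted. Readings taken after each move never exceeded about 5 N.
- **Final position:** The carton spans x ≈ -97 to +72 mm and y ≈ -73 to +47 mm, against inner limits of ±102.5 and ±85 mm. Its top is about 61 mm above the bench, with the label facing up.
- **Other things:** The image patches at the oil filter, square carton and scanner match the first picture. The plug-box patch differs (35, against about 3.5 for the others), most likely because the carton covered part of it in the first picture. Both boxes look upright and in place. I checked the spanner only by eye, and it looks unmoved.

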